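# Shut and bolt the food stall's dish drawers

## Task

The stall is packing up: with closed fingertips push both maroon drawers of the counter-top unit fully shut, and only then press the yellow-capped bolt all the way down so that it locks them. Push gently, do not pinch, grip or lift anything, keep the dishes upright in their drawers, and leave the bottle, tin and jar where they stand. Finish clear of everything.

Things in the scene. Friction and masses are not known exactly. Their poses are not given: they have to be found in the camera images.
- unit: Fixed aluminium counter-top cabinet, 240 mm deep (its x) x 400 wide (its y) x 130 high, with two drawers side by side. Origin: centre of its underside, on the work surface. Its +x points away from the drawer fronts: pushing a drawer along +x shuts it. The closed drawer fronts' outer faces lie at x = -120 mm. A dark bracket for the bolt, 30 mm wide, stands on its top at y = 0, reaching from x = -150 to -40 mm and up to 170 mm above the work surface.
- left_front (a point): Left drawer (towards the unit's +y): middle of the top edge of its outer maroon face, 113 mm above the work surface; moves with the drawer. The plain front is 194 mm wide, 114 mm high, 15 mm thick, with no handle; push anywhere on its face along the unit's +x, e.g. 25 mm below this edge. The front sits on a soft foam seal, 12 mm thick, between it and the drawer, and gives about 1 mm per 3 N of push (up to 12 mm), springing back when released.
- right_front (a point): The same point of the right drawer (towards the unit's -y).
- left_drawer (a joint): How far the left drawer is open, m: 0 = fully shut (flush), up to 0.15. Slides along the unit's -x to open; friction about 2.5 N, stays where it is left, no spring.
- right_drawer (a joint): The same for the right drawer.
- bolt_cap (a point): Centre of the top of the bolt's yellow round cap, 36 mm across, on a vertical steel bolt in the bracket between the drawers, just in front of their fronts. 226 mm above the work surface when up, 196 mm when fully down. The cap is cushioned: it gives about 1 mm per 3 N of push (up to 10 mm), springing back when released.
- bolt (a joint): How far the bolt has been pressed down, m: 0 = up, 0.03 = fully down, against a hard stop. Friction about 4 N, stays where it is left, no spring.
- cup_mid (a point): Centre of the loose steel cup (72 mm across, 50 high) standing in the left drawer, 45 mm above the work surface; its z points up. It rides with the drawer.
- bowl_mid (a point): Centre of the loose white bowl (84 mm across, 36 high) standing in the right drawer, 38 mm above the work surface; its z points up. It rides with the drawer.
- sauce_mid (a point): Bystander: centre of the amber sauce bottle, 60 mm across, 150 high, standing on the counter beside the unit.
- tin_mid (a point): Bystander: centre of the steel tin, 64 mm across, 90 high, standing on the counter beside the unit.
- jar_mid (a point): Bystander: centre of the glass jar with a green cap, 54 mm across, 60 high, standing on the rear half of the unit's top.
There are look-alikes about, which are no part of the job. What is shaped like the part that bears cup_mid but orange is not meant.

How it is judged (in metres and radians):
On the way, in this order (a step that is already met when the one before it is completed fails the run):
1. both drawers pushed shut (each within 5 mm) (value of joint each of left_drawer, right_drawer below 0.005 m), for 0.2 s.
2. the bolt pressed down (at least 25 of its 30 mm) (value of joint bolt above 0.025 m), for 0.1 s.
At the end, for the whole second after the job is handed in: Both drawers within 5 mm of fully shut, the bolt pressed down at least 25 of its 30 mm, cup and bowl upright (within 0.3 rad) inside the shut drawers, and bottle, tin and jar within 30 mm of where they started (all of step 1 and value of joint bolt above 0.025 m and angle between each of cup_mid, bowl_mid's own z axis and vertical below 0.3 rad and x of each of cup_mid, bowl_mid in the frame of unit above -0.075 m and distance of each of sauce_mid, tin_mid, jar_mid from where it was at the start of the episode below 0.03 m); the robot touches nothing.
It fails at once if the fingers shove or squeeze the unit, its drawers or its bolt with more than 37 N (contact force between the fingers and unit above 37 N).
It fails at once if the bolt is pressed more than 15 mm down while a drawer is still more than 10 mm open (value of joint bolt above 0.015 m and value of joint any of left_drawer, right_drawer above 0.01 m).
It fails at once if cup or bowl tipped (over 0.5 rad) or lifted (over 20 mm) (angle between any of cup_mid, bowl_mid's own z axis and vertical above 0.5 rad or height (world z) of cup_mid above 0.065 m or height (world z) of bowl_mid above 0.058 m).
It fails at once if bottle, tin or jar moved or lifted more than 30 mm (distance of any of sauce_mid, tin_mid, jar_mid from where it was at the start of the episode above 0.03 m).
It also fails if it takes over 58 s, if anything falls off the work surface, if the arm or the gripper's body presses on something with over 40 N, if the wrist force passes 120 N, or if a joint passes its speed limit or range.

## Robot

A 7-joint arm with a two-finger parallel gripper is mounted at the origin on the work surface. World frame = base frame: x ahead of the robot, y to its left, z up, the work surface at z = 0. Lengths are in mm, angles in degrees, forces in N, time in s.
With the tool pointing down it reaches from about 400 to 925 mm from the base axis. Payload 5.6 kg.
Tool frame: the origin (TCP) lies midway between the tips of the shut fingers; the grasp point (between the pads) lies 19 mm behind it; z points along the fingers, y is the direction in which the jaws open and shut (so a half turn about z gives the same grasp; the last joint's range is limited). The gripper opens to 85 mm and grips with 20 to 120 N. Pads are 22 mm wide; open, the fingers measure 114 mm over their backs; the gripper's body (76 mm by 85 mm) begins 54 mm behind the grasp point. The pads swing forward as they close: fully open they stand 13 mm farther back than shut.
Start: joints at [61.02, 26.786, -0.665, 91.828, 0.344, 61.387, -3.226], TCP at [290.158, -581.65, 231.29] pointing down, gripper open.
Joint ranges: [-144.91, 144.91], [-17.63, 115.5], [-89.93, 88.59], [15.96, 139.68], [-74.01, 254.01], [8.47, 105.57], [-167.45, 167.45]. Speed limits (degrees/s): [147.25, 147.25, 180, 180, 180, 180, 180].

## Interface

Orientations are given as [roll, pitch, yaw] about the fixed x, y, z axes, in that order (R = Rz(yaw) Ry(pitch) Rx(roll)).
In Python, from station import ctrl gives the robot as it stands. Calls block until the motion is done:
- ctrl.goto(position, orientation): joint-space move of the TCP to a pose.
- ctrl.move_linear(position, attitude=None, rate=150): straight line of the TCP; attitude=None keeps the orientation; rate is the mean speed in mm/s.
- ctrl.movej(angles): joint-space move.
- ctrl.command_gripper(opening): finger opening in mm; the grip force is fixed at half the most; returns when the fingers have stopped.
- ctrl.wait(seconds).
- ctrl.ik(position, orientation): joint angles nearest the present ones, or None.
- ctrl.state(): the state.
- ctrl.grab_frame(name): name is "scene" or "side" or "wrist"; returns the picture (384x512x3 uint8, red, green, blue); there is no depth.
- ctrl.get_calibration(name): a dict with "mtx" (3x3 intrinsics, pixels), "R" (3x3) and "t" (3): a world point X has camera coordinates R X + t. Camera axes: x right, y down, z forward; pixel columns grow to the right and rows downward; lengths in mm; the calibration is good to about 2 mm. A picture is of the moment at which its call begins: read the wrist's pose just before it. get_calibration takes no time and is no camera call; for the wrist camera it gives the pose at the moment of the call.
A pose or a line that the arm cannot do raises ctrl.MotionError and nothing moves.
- ctrl.close_job(): hands the job in, once; it reports no verdict.
The state is a dict: "t": time; "q": joint angles; "joint_velocities": joint speeds; "joint_torque": joint torques, N m; "ee_pos": TCP position; "tcp_rot": TCP orientation; "wrist_force": force on the tool from outside, world axes, zero at the start; "ft_torque": the same for the moment, N m; "opening": finger opening in mm.
Only numpy, scipy, OpenCV 4.12 (cv2) and the standard library are available. Lean on these libraries where they do the work, as an engineer would, in place of code of your own. Each camera call takes 0.05 s, during which the arm holds its last target. There are 200 camera calls.

## Working session

There is one attempt and no reset: what is moved stays moved. The work goes in short steps, each a Python script; the robot and the scene stay as the last script left them, time stands still between calls to the robot, and variables do not carry over. Pictures are saved under pics/ and viewed, about 8 in all and at most 12, crops included, and the job is handed in when it is done.

```bash
ls; mkdir -p pics; python3 - <<'E'
from station import ctrl
import cv2,numpy as np
ims=[ctrl.grab_frame(n) for n in("scene","side")]
for n,i in zip(("scene","side"),ims): cv2.imwrite(f"pics/{n}0.png",i[:,:,::-1])
cv2.imwrite("pics/a_up.png",cv2.resize(ims[0],(800,600),interpolation=cv2.INTER_CUBIC)[:,:,::-1])
cv2.imwrite("pics/b_up.png",cv2.resize(ims[1],(800,600),interpolation=cv2.INTER_CUBIC)[:,:,::-1])
for n in("scene","side"):
  c=ctrl.get_calibration(n);R=np.array(c["R"]);print(n,-R.T@np.array(c["t"]),R[2])
s=ctrl.state();print(s["t"],s["tcp_rot"])
E
```

```text
pics
scene [946.05146834 609.77122855 749.54926215] [-0.41111893 -0.64341431 -0.64575479]
side [ 528.69660873 -748.1139562  1107.60688342] [ 0.0377734   0.62055493 -0.78325267]
0.1 [-1.79910057e+02  6.97259862e-03  2.65120589e+01]
```

View pics/a_up.png

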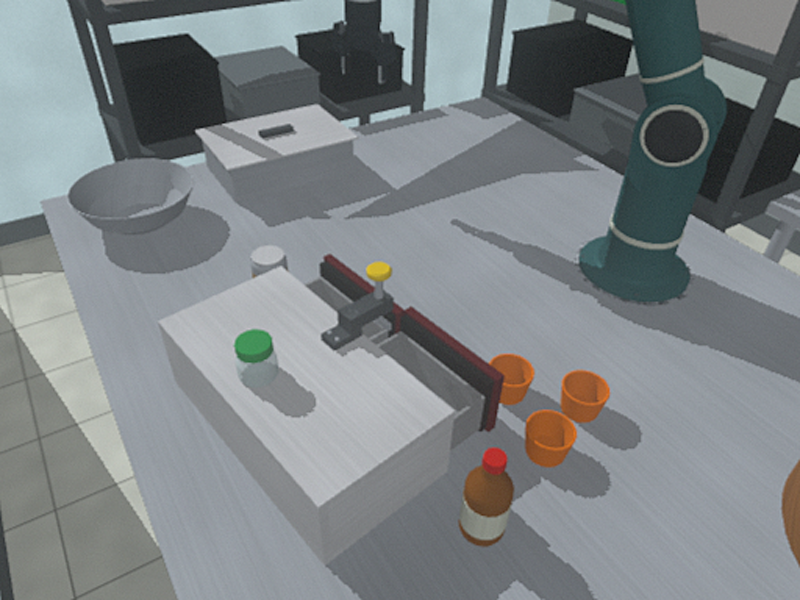

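View pics/b_up.png

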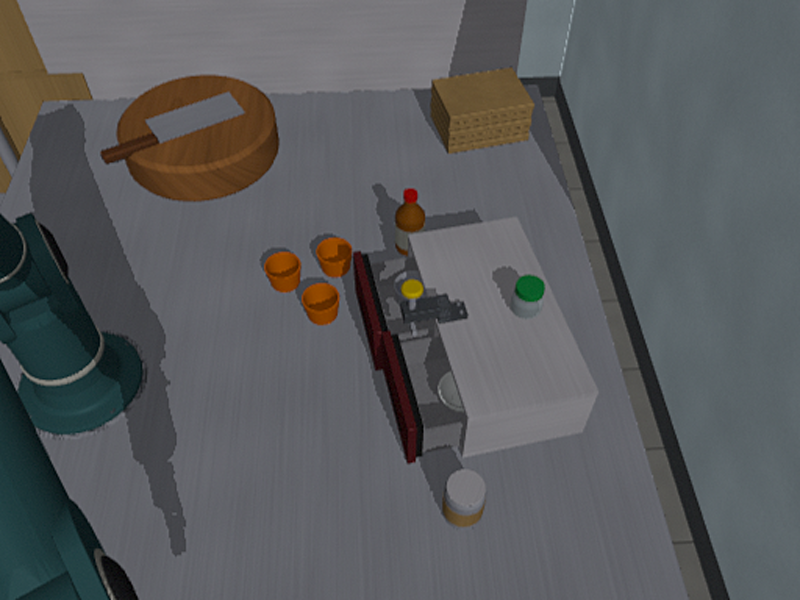

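Scene view (upscaled): the unit's top corners are at about (160,323), (283,272), (455,412) and (325,503). The cap is at (379,271), the jar at (254,346) and the bottle at (487,500). Side view: the maroon fronts run from (360,255) to (415,460), the cap is at (412,289), the tin at (465,498), and the orange cups stand in front of the left drawer.

```bash
cat > h.py <<'E'
import numpy as np,cv2
from station import ctrl
def ray(n,px,c=None):
    c=c or ctrl.get_calibration(n);R=np.array(c["R"]);t=np.array(c["t"])
    return -R.T@t, R.T@np.linalg.inv(c["mtx"])@np.array([px[0],px[1],1.])
def plane(n,px,z,c=None):
    o,d=ray(n,px,c);return o+d*(z-o[2])/d[2]
def tri(n1,p1,n2,p2):
    (a,u),(b,v)=ray(n1,p1),ray(n2,p2);u/=np.linalg.norm(u);v/=np.linalg.norm(v)
    s=np.linalg.lstsq(np.c_[u,-v],b-a,rcond=None)[0];p,q=a+u*s[0],b+v*s[1]
    return (p+q)/2,np.linalg.norm(p-q)
def hsv(im): return cv2.cvtColor(im,cv2.COLOR_RGB2HSV)
def blobs(m,amin=15):
    n,l,s,c=cv2.connectedComponentsWithStats(m.astype(np.uint8))
    return [(s[i],c[i],l==i) for i in range(1,n) if s[i][4]>=amin]
E
python3 - <<'E'
from h import *
np.set_printoptions(precision=1,suppress=True)
k=.64
up=lambda p:(p[0]*k,p[1]*k)
print("top corners z130")
for n,ps in(("scene",[(160,323),(283,272),(455,412),(325,503)]),("side",[(410,233),(517,218),(596,390),(462,428)])):
    for p in ps: print(n,p,plane(n,up(p),130))
cen={}
for n in("scene","side"):
    im=cv2.imread(f"pics/{n}0.png")[:,:,::-1].copy();h=hsv(im)
    H,S,V=[h[:,:,i].astype(int) for i in range(3)]
    for b in blobs((H>22)&(H<34)&(S>180)&(V>120)):
        s,c,m=b;print(n,"yellow",s,c); cen.setdefault(n,c)
    for s,c,m in blobs(((H<8)|(H>170))&(S>110)&(V<150)&(V>30),60):
        print(n,"maroon",s,c)
        pts=np.column_stack(np.where(m))[:,::-1].astype(np.float32)
        q=cv2.approxPolyDP(cv2.convexHull(pts.astype(np.int32)),2.5,True)[:,0]
        for p in q: print("   ",p,plane(n,p,113)[:2])
print(tri("scene",cen["scene"],"side",cen["side"]))
for n in cen: print(plane(n,cen[n],224))
# bystanders, rough
for nm,n,p,z in(("sauce top","side",(410,194),150),("tin top","side",(466,485),90),("jar top","side",(530,287),190),("jar top","scene",(254,343),190),
  ("oc","side",(335,243),50),("oc","side",(283,258),50),("oc","side",(321,293),50)): print(nm,plane(n,up(p),z))
E
```

```text
top corners z130
scene (160, 323) [ 872.  -143.2  130. ]
scene (283, 272) [ 668.4 -167.9  130. ]
scene (455, 412) [597.7 210.  130. ]
scene (325, 503) [797.9 243.3 130. ]
side (410, 233) [603.  206.2 130. ]
side (517, 218) [807.9 234.2 130. ]
side (596, 390) [ 871.7 -152.3  130. ]
side (462, 428) [ 654.4 -207.4  130. ]
scene yellow [235 168  15   9  96] [241.6 172.2]
scene maroon [309 295  15   9  73] [315.5 299.7]
    [323 298] [584.7 297.7]
    [321 302] [593.6 302.7]
    [314 303] [606.3 297.8]
    [309 295] [603.5 278.8]
side yellow [257 179  14  12 126] [263.6 184.5]
side maroon [258 121   9   9  72] [262.1 124.8]
    [266 128] [621.3 312.4]
    [259 128] [599.8 313.6]
    [258 122] [598.4 340.8]
    [265 121] [620.5 344.1]
side maroon [226 161  41 135 911] [247.7 228.2]
    [264 295] [ 576.9 -249. ]
    [261 295] [ 569.9 -248.6]
    [240 236] [527.1 -81.2]
    [226 164] [495.9 169.3]
    [229 161] [504.8 180.6]
    [249 212] [553.6  -6.4]
    [266 273] [ 585.6 -191.4]
(array([590.8,  -0.3, 216.6]), np.float64(1.342004294775905))
[595.    8.2 224. ]
[590.9  -6.8 224. ]
sauce top [608.3 290.1 150. ]
tin top [ 654.9 -281.3   90. ]
jar top [786.9  13.5 190. ]
jar top [787.2  26.6 190. ]
oc [458.5 265.1  50. ]
oc [357.1 230.6  50. ]
oc [432.  137.3  50. ]
```

```bash
python3 - <<'E'
import cv2
a=cv2.imread("pics/side0.png")[150:310,210:320];b=cv2.imread("pics/scene0.png")[150:290,190:330]
a=cv2.resize(a,(412,600),interpolation=cv2.INTER_NEAREST);b=cv2.resize(b,(388,600),interpolation=cv2.INTER_NEAREST)
cv2.imwrite("pics/crop1.png",cv2.hconcat([a,b]))
E
```

```text
(no output)
```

View pics/crop1.png

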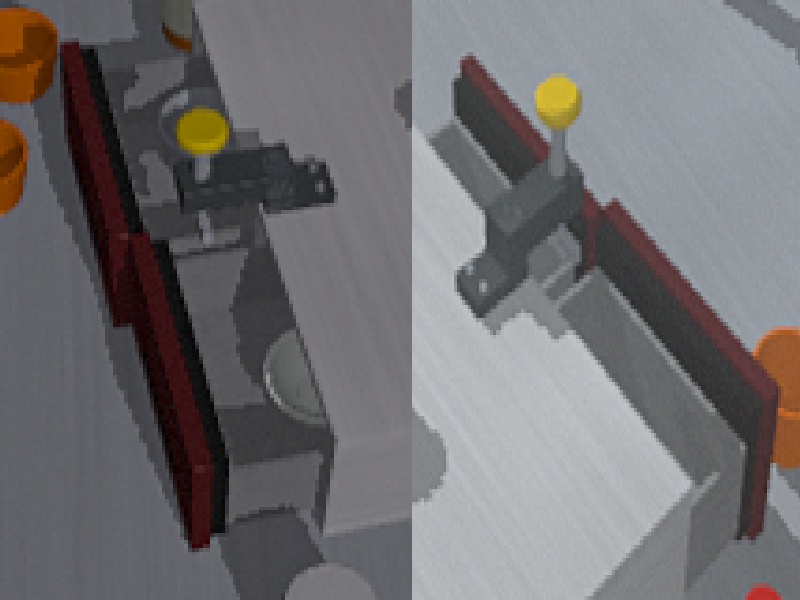

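The crop shows the right front's outer top edge running from about (135,235) to (193,465), the left one from (62,45) towards (125,235), and the unit's right front corner at (337,437). The bolt is up, and the cup and bowl sit in their drawers.

```bash
cat >> h.py <<'E'
YAW=10.5; O=np.array([722.7,27.6])
def U(yaw=None):
    a=np.radians(YAW if yaw is None else yaw);return np.array([[np.cos(a),-np.sin(a)],[np.sin(a),np.cos(a)]])
def w2u(p): return U().T@(np.array(p)[:2]-O)
def u2w(x,y,z): return [*(U()@[x,y]+O),z]
E
python3 - <<'E'
from h import *
np.set_printoptions(precision=1,suppress=True)
A=lambda p:(210+p[0]*110/412-.5,150+p[1]*160/600-.5)
B=lambda p:(190+p[0]*140/388/1-.5 if 0 else 190+(p[0]-412)*140/388-.5,150+p[1]*140/600-.5)
def show(nm,n,px,z):
    p=plane(n,px,z);print(nm,p[:2],"unit",w2u(p))
show("FR corner","side",A((337,437)),130)
show("FL corner","scene",B((693,488)),130)
for nm,p in(("L outer left",(62,45)),("R outer left",(135,235)),("R outer right",(193,465)),("R inner right",(213,460)),("L inner left",(82,45))): show(nm,"side",A(p),113)
for nm,p in(("L outer left",(778,388)),("L outer right",(612,202)),("R outer right",(472,57))): show("scene "+nm,"scene",B(p),113)
k=.64
for n,ps in(("scene",[(160,323),(325,503),(455,412)]),("side",[(410,233),(517,218),(596,390)])):
    for p in ps: show("corner","%s"%n,(p[0]*k,p[1]*k),130)
show("cap","scene",(241.6,172.2),222);show("cap","side",(263.6,184.5),222)
for nm,x,y in(("L",-240,85),("R",-240,-85)):
    for z in(230,80): print(nm,z,u2w(x,y,z),ctrl.ik(u2w(x,y,z),[180,0,YAW]))
E
```

```text
FR corner [ 665.8 -186.7] unit [ -95.  -200.3]
FL corner [597.7 209.1] unit [-89.8 201.2]
L outer left [496.2 179.1] unit [-195.1  190.2]
R outer left [544.5  -6.4] unit [-181.5   -0.9]
R outer right [ 573.6 -192.1] unit [-186.7 -188.8]
R inner right [ 586.7 -189.2] unit [-173.3 -188.4]
L inner left [511.6 178.2] unit [-180.1  186.6]
scene L outer left [492.4 178.4] unit [-199.   190.2]
scene L outer right [527.8  -9.3] unit [-198.3   -0.8]
scene R outer right [ 570.9 -195.6] unit [-189.9 -191.8]
corner [ 872.  -143.2] unit [ 115.7 -195.2]
corner [797.9 243.3] unit [113.3 198.3]
corner [597.7 210. ] unit [-89.7 202.2]
corner [603.  206.2] unit [-85.1 197.4]
corner [807.9 234.2] unit [121.4 187.6]
corner [ 871.7 -152.3] unit [ 113.7 -204.1]
cap [593.6   5.9] unit [-130.9    2.2]
cap [591.   -5.1] unit [-135.5   -8.2]
L 230 [np.float64(471.2288025178184), np.float64(67.44014102482075), 230] [ 16.6  13.2 -32.5 113.9   8.6  55.3 -99.6]
L 80 [np.float64(471.2288025178184), np.float64(67.44014102482075), 80] [   7.5   25.9  -23.4  120.8   17.    36.4 -107.1]
R 230 [np.float64(502.2088418514835), np.float64(-99.71319326105154), 230] [ 21.1  14.7 -15.8 110.2   4.8  55.7 -76.5]
R 80 [np.float64(502.2088418514835), np.float64(-99.71319326105154), 80] [ 17.7  27.  -12.4 116.6   9.3  37.2 -80.3]
```

```bash
cat >> h.py <<'E'
ORI=[180,0,YAW]
def push(y,x0,xmax,z=80,thr=12,step=2.0):
    u=U()[:,0]; f0=np.array(ctrl.state()["wrist_force"])[:2]@u; x=x0; log=[]
    while x<xmax:
        x+=step; ctrl.move_linear(u2w(x,y,z),rate=30)
        f=f0-np.array(ctrl.state()["wrist_force"])[:2]@u; log.append((round(x),round(float(f),1)))
        if f>5: step=0.7
        if f>thr: break
    print("t",ctrl.state()["t"],log); return x
E
python3 - <<'E'
from h import *
ctrl.command_gripper(0)
ctrl.goto(u2w(-240,-85,230),ORI)
ctrl.move_linear(u2w(-240,-85,80),rate=150)
ctrl.move_linear(u2w(-212,-85,80),rate=60); ctrl.wait(.2)
s=ctrl.state();print(s["t"],s["wrist_force"],s["opening"],w2u(s["ee_pos"]))
push(-85,-212,-160,thr=14)
E
```

```text
4.7417 [-0.10048383  0.97574968 -0.25315821] -0.3047666465173465 [-212.35378903  -85.01584282]
t 11.2417 [(-210, -0.6), (-208, -0.0), (-206, 0.6), (-204, 0.1), (-202, -0.0), (-200, -0.1), (-198, 1.3), (-196, 2.0), (-194, 2.4), (-192, 1.7), (-190, 1.0), (-188, 1.3), (-186, 2.2), (-184, 0.7), (-182, 1.4), (-180, 1.8), (-178, 1.8), (-176, 1.7), (-174, 1.6), (-172, 1.5), (-170, 1.6), (-168, 1.9), (-166, 1.2), (-164, 1.0), (-162, 1.9), (-160, 1.2)]
```

```bash
python3 - <<'E'
from h import *
def finish(y,xs):
    ctrl.move_linear(u2w(xs,y,80),rate=35)
    s=ctrl.state();print(s["wrist_force"])
    x=xs;step=1.5;u=U()[:,0]
    f0=.0-0.0; log=[]
    b=np.array([-0.1,0.98])@u
    while x<-112:
        x+=step;ctrl.move_linear(u2w(x,y,80),rate=30)
        f=b-np.array(ctrl.state()["wrist_force"])[:2]@u;log.append((round(x,1),round(float(f),1)))
        if f>5:step=.7
        if f>15:break
    ctrl.wait(.3);s=ctrl.state();print(s["t"],log,b-np.array(s["wrist_force"])[:2]@u,w2u(s["ee_pos"]))
    ctrl.move_linear(u2w(-235,y,80),rate=150)
finish(-85,-138)
ctrl.move_linear(u2w(-240,-85,150),rate=200)
ctrl.move_linear(u2w(-245,85,150),rate=200)
ctrl.move_linear(u2w(-240,85,80),rate=120)
finish(85,-138)
ctrl.move_linear(u2w(-240,85,260),rate=200)
im=ctrl.grab_frame("side");cv2.imwrite("pics/side1.png",im[:,:,::-1])
im=ctrl.grab_frame("scene");cv2.imwrite("pics/scene1.png",im[:,:,::-1])
a=cv2.resize(cv2.imread("pics/side1.png")[140:310,200:340],(494,600));b=cv2.resize(cv2.imread("pics/scene1.png")[130:310,170:330],(306*1,344))
c=np.zeros((600,800,3),np.uint8);c[:,:494]=a;c[:344,494:]=b;cv2.imwrite("pics/crop2.png",c)
print(ctrl.state()["t"])
E
```

```text
[-0.97173134  0.11620205 -0.13770909]
16.3167 [(-136.5, 1.8), (-135.0, 2.4), (-133.5, 0.7), (-132.0, 2.4), (-130.5, 3.5), (-129.0, 5.4), (-128.3, 7.0), (-127.6, 8.5), (-126.9, 9.1), (-126.2, 10.0), (-125.5, 10.9), (-124.8, 12.3), (-124.1, 13.0), (-123.4, 14.8), (-122.7, 13.9), (-122.0, 16.4)] 16.24808897132944 [-126.56028009  -84.96181624]
[-1.31578931 -3.25333172 -0.41085622]
27.0667 [(-136.5, 2.1), (-135.0, 1.1), (-133.5, 2.1), (-132.0, 1.8), (-130.5, 2.6), (-129.0, 2.3), (-127.5, 5.3), (-126.8, 6.0), (-126.1, 6.5), (-125.4, 8.4), (-124.7, 10.3), (-124.0, 10.2), (-123.3, 10.9), (-122.6, 12.0), (-121.9, 13.0), (-121.2, 14.1), (-120.5, 15.4)] 14.890769326975422 [-124.46102541   84.97286283]
29.1333
```

View pics/crop2.png

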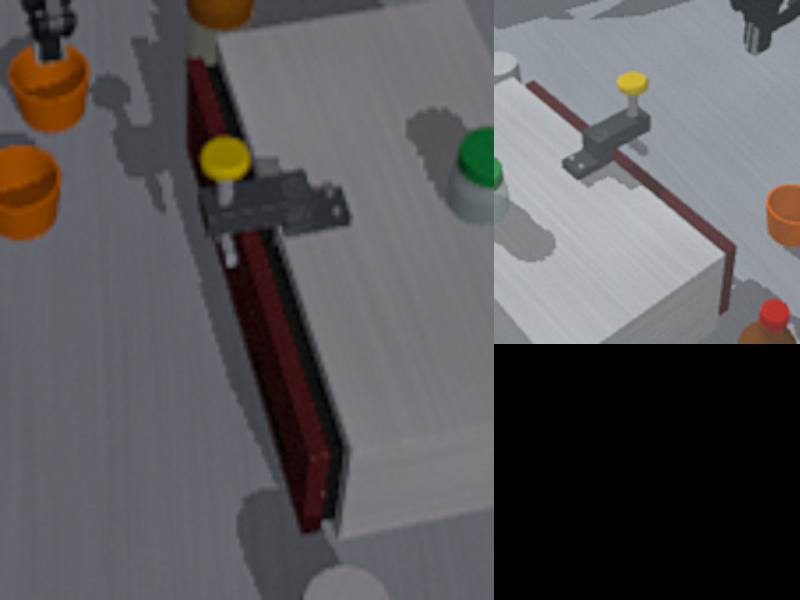

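Both fronts are flush and the forces show hard stops. The bolt is still up, the jar, tin and bottle are in place, and the closed fingers hang clear. Next I press the bolt.

```bash
python3 - <<'E'
from h import *
X,Y=-134,-2
ctrl.move_linear(u2w(X,Y,260),rate=120)
ctrl.move_linear(u2w(X,Y,234),rate=60);ctrl.wait(.2)
b=ctrl.state()["wrist_force"][2];z=234;step=2.;log=[]
while z>182:
    z-=step;ctrl.move_linear(u2w(X,Y,z),rate=30)
    s=ctrl.state();f=s["wrist_force"][2]-b;log.append((round(z,1),round(float(s["ee_pos"][2]),1),round(float(f),1)))
    if f>8:step=.8
    if f>18:break
ctrl.wait(.3);s=ctrl.state();print(s["t"],log,s["wrist_force"],s["ee_pos"])
ctrl.move_linear(u2w(X,Y,260),rate=120)
ctrl.move_linear(u2w(-260,Y,280),rate=150)
for n in("side","scene"):
    cv2.imwrite(f"pics/{n}2.png",ctrl.grab_frame(n)[:,:,::-1])
    im=cv2.imread(f"pics/{n}2.png")
a=cv2.resize(cv2.imread("pics/side2.png")[140:310,200:340],(494,600));b=cv2.resize(cv2.imread("pics/scene2.png")[130:310,170:330],(306,344))
c=np.zeros((600,800,3),np.uint8);c[:,:494]=a;c[:344,494:]=b;cv2.imwrite("pics/crop3.png",c)
cen=[]
for n in("scene","side"):
    h=hsv(cv2.imread(f"pics/{n}2.png")[:,:,::-1].copy()).astype(int);m=(h[...,0]>22)&(h[...,0]<34)&(h[...,1]>180)&(h[...,2]>100)
    bl=blobs(m);print([q[1] for q in bl]);cen.append(max(bl,key=lambda q:q[0][4])[1])
print(tri("scene",cen[0],"side",cen[1]),ctrl.state()["t"],ctrl.state()["wrist_force"])
E
```

```text
38.5083 [(232.0, 231.9, -0.8), (230.0, 229.8, -0.1), (228.0, 227.8, 0.4), (226.0, 225.8, -0.3), (224.0, 223.8, -0.0), (222.0, 221.9, 0.1), (220.0, 220.2, 1.2), (218.0, 218.1, 2.3), (216.0, 215.9, 2.6), (214.0, 213.9, 2.4), (212.0, 211.9, 2.6), (210.0, 209.9, 2.1), (208.0, 207.9, 2.2), (206.0, 205.9, 2.6), (204.0, 203.9, 1.7), (202.0, 201.9, 2.3), (200.0, 199.9, 1.2), (198.0, 197.9, 1.9), (196.0, 195.9, 2.0), (194.0, 194.3, 5.6), (192.0, 193.0, 9.9), (191.2, 192.4, 10.8), (190.4, 191.9, 10.9), (189.6, 191.4, 13.6), (188.8, 190.8, 15.4), (188.0, 190.4, 16.5), (187.2, 189.8, 17.9), (186.4, 189.3, 20.4)] [-5.20287297 -0.39419906 19.54344441] [591.66374587   1.21179577 189.30063523]
[array([241.52222222, 181.32222222])]
[array([263.35338346, 190.91729323])]
(array([ 5.90654507e+02, -1.86212239e-01,  1.91259035e+02]), np.float64(0.9232219969791186)) 40.375 [-0.18034244 -0.05864817 -0.72088044]
```

View pics/crop3.png

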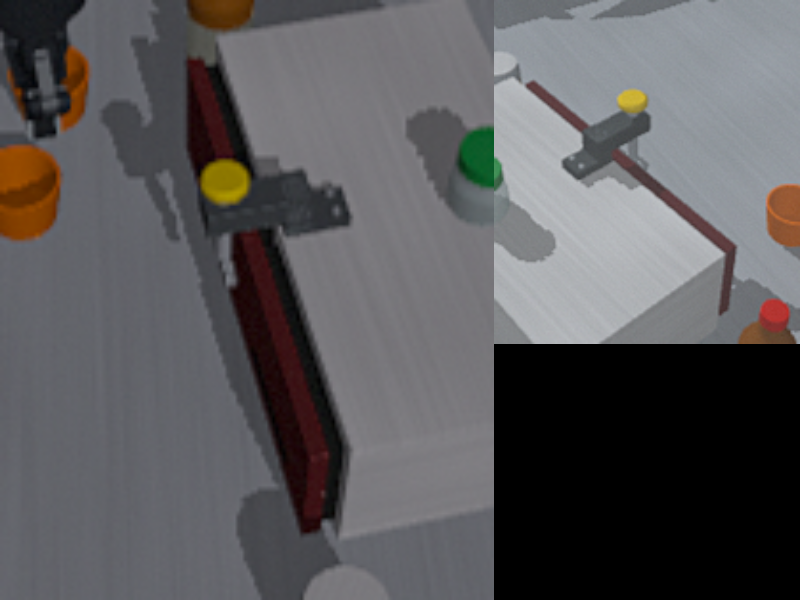

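Crop 3 shows the cap low on the bracket, both maroon fronts flush, and the jar, tin and bottle unmoved. On the final push the tip stopped at z ≈ 196 with a pure 3 N/mm cushion slope, which is the specified hard stop. I'm handing in.

```bash
python3 - <<'E'
from h import *
ctrl.move_linear(u2w(-270,-2,330),rate=150)
s=ctrl.state();print(s["t"],s["wrist_force"]);ctrl.close_job()
E
```

```text
40.8667 [-0.09243954  0.16174679 -0.84997376]
the job is handed in; nothing more can be done
```

I pushed both maroon drawers shut with closed fingertips, right first and then left, and then pressed the yellow bolt down. The job was handed in at about 41 s with the arm raised clear; it reports no verdict.

**Drawers:** Each was pushed until the measured force rose steadily to about 16 N against its stop. The last pictures show both fronts flush with the unit.

**Bolt:** The cap was pressed with at most about 20 N. Resistance began rising at about 196 mm, the specified fully-down height, at the cushion's 3 N per mm.

**Disagreement:** I first felt the cap at about 221 mm, not 226 mm. The two camera views also put its drop at about 25 mm rather than 30. The final height matches the hard stop, so I think the bolt started about 5 mm down, but I did not confirm that.

**Bystanders and dishes:** The jar, and the parts of the tin and bottle visible in the crops, looked unmoved, judged by eye. The cup and bowl are hidden in the shut drawers, so I could not see whether they are upright; no bumps showed in the forces while pushing.

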